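# Turn a sign plaque over in the flip jig for stud welding

## Task

The red sign plaque lies face up on the infeed bed of the flip jig. Slide it along the bed into the open hinged leaf until it is fully home against the stop at the hinge, then swing the leaf, with its black handle bar, right over so that the plaque drops face down into the weld nest, and leave the leaf fully shut over it, ready for studs to be welded through the leaf's holes to its back. Leave the finished plaque and the try square where they are.

Things in the scene. Friction and masses are not known exactly. Their poses are not given: they have to be found in the camera images.
- flip_jig: Fixed flip jig, grey and aluminium on a dark steel base plate 150 x 484 x 12 mm. Origin: on the table under the jig, 12 mm to +y from the plate's middle. z up; x across the jig, away from the robot (give or take its yaw); y along it: infeed bed (negative y, robot's right), leaf, hinge, weld nest (positive y). Hinge axis parallel to x at y = +80 mm, 42 mm up.
- infeed (a point): Middle of the bed edge next to the leaf, at jig y = -48 mm, on the bed's top (34 mm above the table). From here the flat bed, 156 mm wide, runs 202 mm to -y; outer end and sides open. Two side guides 9 mm high funnel into the leaf: about 138 mm apart 58 mm out, 93.6 mm apart along the last 14 mm. Axes as the jig's.
- flip_leaf (a joint): Angle of the leaf, rad: 0 lying open and flat beside the bed, pi/2 upright, pi shut upside down over the nest; hard stops at both ends. Friction hinge (0.35 N m): the leaf stays where it is left; moving it takes up to about 6 N at the handle. An aluminium plate 109 mm wide, outer edge 126 mm from the hinge axis, with two stud holes.
- leaf_seat (a point): Point on the leaf's pocket floor at the centre of a fully seated plaque, 69 mm from the hinge axis; moves with the leaf. Pocket 97 mm wide, side walls 7.5 mm high, stop 14 mm from the hinge axis, no wall at the outer edge; at leaf angle 0 its floor is level with the bed (34 mm up). Axes as the jig's at angle 0.
- leaf_handle (a point): Grip point on the axis of the leaf's round black handle bar, 14 mm thick, 68 mm long, parallel to the hinge axis, sticking out of the leaf towards the robot (jig -x). 105 mm from the hinge axis; 42 mm above the table at leaf angles 0 and pi, with only the table below it. Can be pinched from above; the bar turns within a pinch.
- leaf_hinge (a point): Middle of the hinge axis (axis along the jig's x), 42 mm above the table.
- nest (a point): Centre of the floor of the weld nest, 34 mm above the table, on the jig's y axis 72.5 mm beyond the hinge axis: a pocket 95 x 114 mm (x, y) with a black liner and bevelled walls about 6 mm high. Axes as the jig's. The closed leaf's floor is 16 mm above the nest floor.
- sign_plaque: The loose sign plaque: aluminium plate 90 x 110 x 12 mm (x, y, z), about 0.22 kg, with a red painted face with a thin white border line and a bare aluminium back. Origin: centre of the bare back; z points out of the red face, its long side is its y. It starts face up on the infeed bed, roughly lined up with the leaf, all of it clear of the leaf.
- done_plaque: Bystander: a finished plaque lying face down on the table with two copper studs sticking up, 90 x 110 mm, origin under its centre on the table.
- try_square: Bystander: engineer's square, 80 x 107 x 18 mm, origin under its centre.
There are look-alikes about, which are no part of the job. Of the things that look like the sign_plaque, the larger one is meant.

How it is judged:
By the outcome, as a careful person would: the job done as asked, in the order asked, and still so for the second after the job is handed in, with the robot touching nothing.
It also fails if it takes over 61 s, if anything falls off the work surface, if the arm or the gripper's body presses on something with over 40 N, if the wrist force passes 120 N, or if a joint passes its speed limit or range.

## Robot

A 6-joint arm with a two-finger parallel gripper is mounted at the origin on a cart in front of the work surface, level with it; the furniture and walls round the work are solid. World frame = base frame: x ahead of the robot, y to its left, z up, the work surface at z = 0. Lengths are in m, angles in rad, forces in N, time in s.
With the tool pointing down it reaches from about 0.375 to 0.9 m from the base axis. Payload 3.1 kg.
Tool frame: the origin (TCP) lies at the very end of the fingers, on their centre line; the grasp point (between the pads) lies robot.grasp_offset behind it (robot.grasp_offset is the distance from the TCP to the grasp point, in m); z points along the fingers, y is the direction in which the jaws open and shut (so a half turn about z gives the same grasp; the last joint's range is limited). The gripper opens to 87 mm and grips with 3 to 60 N. Pads are 19 mm wide; open, the fingers measure 117 mm over their backs; the gripper's body (75 mm by 190 mm) begins 51 mm behind the grasp point.
Start: joints at [0.995, 0.527, 1.433, -0, 1.181, -0.178], TCP at [0.242, 0.576, 0.223] pointing down, gripper open.
Joint ranges: [-3.08, 3.08], [-0.75, 2.2], [0.22, 2.44], [-1.43, 4.57], [0, 2.65], [-2.85, 2.85]. Speed limits (rad/s): [2.79, 2.79, 3.14, 3.14, 3.14, 3.14].

## Interface

Orientations are given as a unit quaternion [x, y, z, w].
In Python, from rig import robot gives the robot as it stands.
- The arm moves only by the tool drive_tool, never from a script. Its argument "targets" is one flat list of numbers, 6 for each row, row after row: the shift along the tool's x, y, z in cm, then the turn, a rotation vector about the tool's x, y, z in degrees. A call has 1 to 12 rows; each row is the pose to reach, as a shift and turn from the pose commanded when the call began, along the tool's axes at that moment; what a row does not reach only later rows make up. A row lasts 1/12 s, in which the tool goes at most 41.7 mm and 7.16 degrees, less where a joint would pass 70% of its speed; a pose out of reach is approached as far as the arm can. A call with a gripper value outside its range is refused whole. "grip" is the gripper command: -1 is fully open, 1 is shut, values between are in proportion, set as the call begins (left out, the last holds). The fingers move at their own pace and stop on an object; "squeeze" is the grip in N (left out, the last holds). Time passes only in rows, so rows that repeat a pose let the fingers close. It gives the time, the measured TCP pose, the force and the opening at its end, in the units of the state.
- robot.get_obs(): the state, without advancing time (a new reading comes with each control period).
- robot.camera(name): name is "scene" or "top" or "wrist"; returns (picture, depth): 384x512x3 uint8, red, green, blue; 384x512 float32, m along the optical axis (not along the pixel's ray), 0 where there is no reading.
- robot.calibration(name): a dict with "mtx" (3x3 intrinsics, pixels), "R" (3x3) and "t" (3): a world point X has camera coordinates R X + t; the wrist camera has in their place "hand_eye" (4x4, takes a point from camera to tool coordinates, whose origin is the TCP and whose axes are the flange's). Camera axes: x right, y down, z forward; pixel columns grow to the right and rows downward; lengths in m; the calibration is good to about 2 mm. A picture is of the moment at which its call begins: read the wrist's pose just before it. calibration takes no time and is no camera call.
- robot.hand_in(): hands the job in, once; it reports no verdict.
The state is a dict: "time": time; "q": joint angles; "joint_velocities": joint speeds; "joint_torque": joint torques, N m; "position": TCP position; "tool_rot": TCP orientation; "ft_force": force on the tool from outside, world axes, zero at the start; "moment": the same for the moment, N m; "grip_width": finger opening in m.
Only numpy, scipy, OpenCV 4.12 (cv2) and the standard library are available. Lean on these libraries where they do the work, as an engineer would, in place of code of your own. Each camera call takes 0.05 s, during which the arm holds its last target.

## Working session

There is one attempt and no reset: what is moved stays moved. The work goes in short steps, Python scripts to look and compute and a tool call to move; the robot and the scene stay as the last step left them, time stands still between calls to the robot, and variables do not carry over. Pictures are saved under pics/ and viewed, and the job is handed in when it is done.

Besides the shell and the picture viewer there is one more tool, called after ">>>" as a command line: name --argument value ..., lists and objects as JSON in quotes. drive_tool: Moves the arm, as the interface text tells. Its arguments: {"type":"object","properties":{"targets":{"type":"array","items":{"type":"number"}},"grip":{"type":"number"},"squeeze":{"type":"number"}},"required":["targets"]}

```bash
mkdir -p pics; ls
python3 - <<'E'
from rig import robot
import cv2,numpy as np
print(robot.get_obs()); print(robot.grasp_offset)
for n in ["scene","top","wrist"]:
    p,d=robot.camera(n); cv2.imwrite(f"pics/{n}0.png",p[:,:,::-1]); np.savez(f"pics/{n}0.npz",p=p,d=d); print(n,robot.calibration(n))
E
```

```text
pics
{'time': 0.0, 'q': array([ 9.94498448e-01,  5.28454197e-01,  1.43389729e+00, -2.99187799e-05,
        1.18139360e+00, -1.78461252e-01]), 'joint_velocities': array([-0.00118471,  0.00031585,  0.00022979, -0.00115778,  0.00070942,
       -0.00083247]), 'joint_torque': array([-5.02860930e-04, -4.40052259e+01, -1.76594013e+01,  6.34587323e-02,
        5.82776265e-02, -1.86695625e-04]), 'position': array([0.24169411, 0.57558284, 0.22158059]), 'tool_rot': array([ 1.97603394e-01,  9.80281460e-01, -1.00558211e-03, -3.83709606e-04]), 'ft_force': array([-0.34374226,  0.05704068, -0.09267412]), 'moment': array([0.03300949, 0.01562503, 0.00353212]), 'grip_width': 0.08705751182885514}
0.0187
scene {'mtx': array([[348.60329835,   0.        , 263.96207996],
       [  0.        , 348.60329835, 192.04511816],
       [  0.        ,   0.        ,   1.        ]]), 'R': array([[-0.89849291, -0.43878252, -0.01343081],
       [-0.31426764,  0.66428376, -0.67820568],
       [ 0.30650667, -0.60514212, -0.73474939]]), 't': array([0.53453699, 0.24717192, 0.80033325])}
top {'mtx': array([[471.5152656 ,   0
[... 192 characters left out ...]
],
       [-9.78846220e-01, -1.05772529e-02, -2.04323762e-01],
       [ 2.04320021e-01,  1.44459869e-03, -9.78903081e-01]]), 't': array([-0.02686306,  0.61357829,  1.33185885])}
wrist {'mtx': array([[307.32134461,   0.        , 257.93258302],
       [  0.        , 307.32134461, 192.12992556],
       [  0.        ,   0.        ,   1.        ]]), 'hand_eye': array([[ 3.61588833e-04, -9.60852927e-01, -2.77058696e-01,
         7.52952693e-02],
       [ 9.99999780e-01,  1.93151853e-04,  6.35238063e-04,
         1.73526560e-03],
       [-5.56855952e-04, -2.77058865e-01,  9.60852785e-01,
        -1.61447431e-01],
       [ 0.00000000e+00,  0.00000000e+00,  0.00000000e+00,
         1.00000000e+00]])}
```

View pics/top0.png

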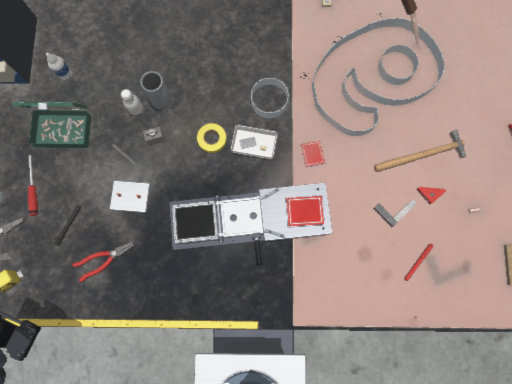

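View pics/scene0.png

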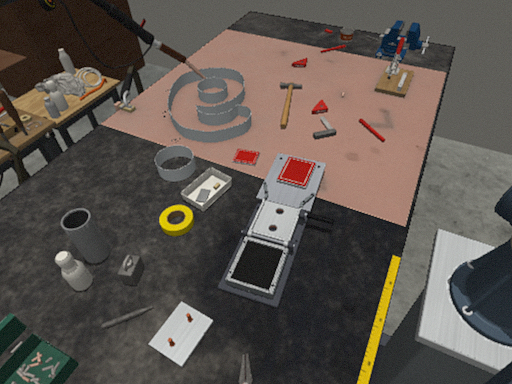

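The top view shows the jig with its nest at (195,222), leaf at (240,217), handle at (259,250) and bed at (295,212). There are two red candidates. The one at (305,211) is the larger and lies on the bed, so it fits the description. The one at (313,153) is smaller and lies on the table, so it is the look-alike. I'll measure next and make an enlarged crop to confirm.

```bash
cat > h.py <<'E'
import numpy as np,cv2
from rig import robot
from scipy.spatial.transform import Rotation as Ro
def cast(name,uv,z,pose=None):
    c=robot.calibration(name);uv=np.atleast_2d(np.asarray(uv,float))
    d=np.c_[uv,np.ones(len(uv))]@np.linalg.inv(c["mtx"]).T
    if name=="wrist":
        Rt=Ro.from_quat(pose["tool_rot"]).as_matrix();H=c["hand_eye"]
        o=Rt@H[:3,3]+pose["position"];d=d@(Rt@H[:3,:3]).T
    else:
        o=-c["R"].T@c["t"];d=d@c["R"]
    return o+d*((z-o[2])/d[:,2])[:,None]
def proj(name,X):
    c=robot.calibration(name);p=(np.atleast_2d(X)@c["R"].T+c["t"])@c["mtx"].T
    return p[:,:2]/p[:,2:]
def redmask(p):
    h=cv2.cvtColor(p,cv2.COLOR_RGB2HSV)
    return (((h[...,0]<8)|(h[...,0]>172))&(h[...,1]>150)&(h[...,2]>90)).astype(np.uint8)
def blobs(m,amin=80):
    cs,_=cv2.findContours(m,cv2.RETR_EXTERNAL,cv2.CHAIN_APPROX_NONE)
    return [c for c in cs if cv2.contourArea(c)>amin]
E
python3 - <<'E'
from h import *
p=np.load("pics/top0.npz")["p"]
for c in blobs(redmask(p)):
    r=cv2.minAreaRect(c); b=cv2.boxPoints(r); w=cast("top",b,.046 if abs(r[0][0]-305)<9 and abs(r[0][1]-211)<9 else .012)
    print(np.round(r[0]), w.mean(0).round(4), np.linalg.norm(w[1]-w[0]).round(4),np.linalg.norm(w[2]-w[1]).round(4), np.degrees(np.arctan2(*(w[1]-w[0])[:2])).round(1),np.degrees(np.arctan2(*(w[2]-w[1])[:2])).round(1))
cv2.imwrite("pics/crop0.png",cv2.resize(p[130:280,155:345,::-1],None,fx=4,fy=4,interpolation=cv2.INTER_CUBIC))
E
```

```text
[ 96. 270.] [0.3846 0.4601 0.012 ] 0.1104 0.0183 143.0 -128.5
[ 90. 258.] [0.4202 0.4798 0.012 ] 0.1088 0.0164 159.4 -113.6
[418. 262.] [ 0.4194 -0.4984  0.012 ] 0.13 0.0104 128.9 -142.2
[305. 211.] [ 0.5644 -0.1584  0.046 ] 0.084 0.0643 175.5 -92.9
[431. 190.] [ 0.6388 -0.551   0.012 ] 0.0596 0.0582 137.8 -130.1
[ 32. 198.] [0.6015 0.6736 0.012 ] 0.0246 0.0721 179.4 -96.1
```

View pics/crop0.png

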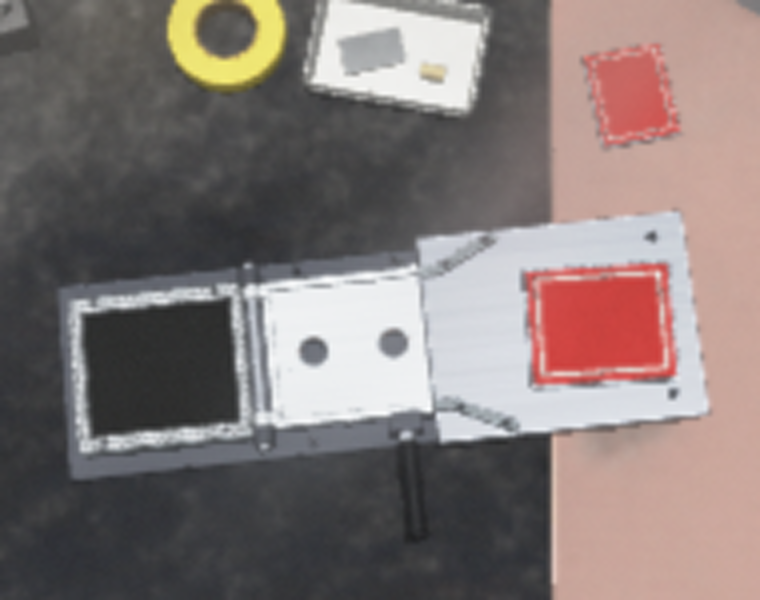

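View pics/wrist0.png

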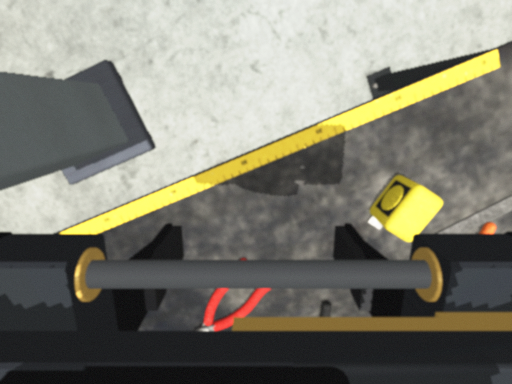

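The crop confirms it: the large red plaque with the white border lies on the bed at crop (603,323), and the small one is off on the pink table. Next I'll get the jig pose from the bed, liner and handle corners.

Run:
```python
from h import *
C=lambda a:np.array(a,float)/4+[155-.4,130-.4]
bed=cast("top",C([(417,240),(682,212),(709,412),(440,441)]),.034)
lin=cast("top",C([(82,314),(235,300),(245,425),(92,440)]),.034)
han=cast("top",C([(405,432),(416,540)]),.049)
hol=cast("top",C([(314,350),(393,342)]),.034)
rod=cast("top",C([(249,264),(266,448)]),.046)
for n,v in [("bed",bed),("lin",lin),("han",han),("hol",hol),("rod",rod)]:
    print(n,v[:,:2].round(4).tolist(),v.mean(0).round(4))
    print([ (np.linalg.norm(v[i]-v[i-1]).round(4),(np.degrees(np.arctan2(*(v[i]-v[i-1])[[1,0]]))%90).round(1)) for i in range(len(v))])
d=np.load("pics/top0.npz");p=d["p"]
# whole plaque: edges
g=p[190:235,270:340]
# depth check
c=robot.calibration("top")
for u,v in [(305,211),(295,225),(240,216),(195,222),(313,153),(258,245)]:
    z=d["d"][v,u];X=c["R"].T@(np.linalg.inv(c["mtx"])@[u*z,v*z,z]-c["t"]);print((u,v),X.round(4))
# scene cam
s=np.load("pics/scene0.npz")["p"]
for cc in blobs(redmask(s),100):
    r=cv2.minAreaRect(cc);print(np.round(r[0]),cast("scene",cv2.boxPoints(r),.046).mean(0).round(4))
cv2.imwrite("pics/crops.png",cv2.resize(s[145:310,210:345,::-1],None,fx=3.6,fy=3.6,interpolation=cv2.INTER_CUBIC))
```

```text
bed [[0.6289, -0.0209], [0.6528, -0.2218], [0.5006, -0.239], [0.4769, -0.0395]] [ 0.5648 -0.1303  0.034 ]
[(np.float64(0.1531), np.float64(7.0)), (np.float64(0.2023), np.float64(6.8)), (np.float64(0.1532), np.float64(6.5)), (np.float64(0.201), np.float64(6.8))]
lin [[0.5694, 0.2299], [0.5813, 0.1154], [0.4872, 0.1052], [0.4749, 0.2181]] [0.5282 0.1672 0.034 ]
[(np.float64(0.0952), np.float64(7.1)), (np.float64(0.1151), np.float64(5.9)), (np.float64(0.0946), np.float64(6.2)), (np.float64(0.1136), np.float64(6.2))]
han [[0.4816, -0.0136], [0.4034, -0.0225]] [ 0.4425 -0.018   0.049 ]
[(np.float64(0.0788), np.float64(6.5)), (np.float64(0.0788), np.float64(6.5))]
hol [[0.544, 0.0552], [0.5506, -0.0037]] [0.5473 0.0258 0.034 ]
[(np.float64(0.0593), np.float64(6.5)), (np.float64(0.0593), np.float64(6.5))]
rod [[0.6066, 0.1046], [0.4691, 0.0882]] [0.5379 0.0964 0.046 ]
[(np.float64(0.1384), np.float64(6.8)), (np.float64(0.1384), np.float64(6.8))]
(305, 211) [ 0.5635 -0.1592  0.0412]
(295, 225) [ 0.5206 -0.1289  0.045 ]
(240, 216) [0.5483 0.0349 0.0288]
(195, 222) [0.5283 0.1689 0.0316]
(313, 153) [ 0.7541 -0.1895  0.0063]
(258, 245) [ 0.4605 -0.0201  0.0442]
[297. 169.] [ 0.5651 -0.1608  0.046 ]
[246. 156.] [ 0.7307 -0.1489  0.046 ]
```

View pics/crops.png

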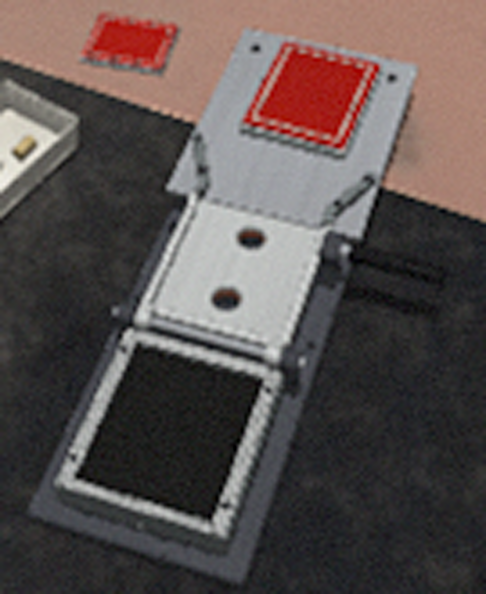

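```bash
cat >> h.py <<'E'
PSI=np.radians(6.6);O=np.array([.5467,.0167,0])
Rj=Ro.from_euler("z",PSI).as_matrix()
J=lambda x,y,z:O+Rj@[x,y,z]
def toolR(yaw_y): # tool y at yaw (deg, relative to jig x), z down
    a=np.radians(yaw_y)+PSI; y=np.array([np.cos(a),np.sin(a),0]);z=np.array([0,0,-1.]);return np.c_[np.cross(y,z),y,z]
def delta(pos,R,s=None):
    s=s or robot.get_obs();R0=Ro.from_quat(s["tool_rot"])
    return np.r_[(R0.inv().apply(pos-s["position"])*100),(R0.inv()*Ro.from_matrix(R)).as_rotvec(degrees=True)].round(2).tolist()
def injig(X): return Rj.T@(np.asarray(X)-O)
E
python3 - <<'E'
from h import *
print(delta(J(0,-.256,.15),toolR(0)),J(0,-.256,.15),injig([.5648,-.160,.04]))
E
```

```text
[-62.33, -62.02, 7.26, -0.1, 0.04, 60.61] [ 0.57612391 -0.23760343  0.15      ] [-0.00232935 -0.17760933  0.04      ]
```

>>> drive_tool --targets '[-2,-2,0,0,0,4,-4.5,-4.5,0.5,0,0,9,-7,-7,0.5,0,0,14,-9.7,-9.7,1,0,0,19,-12.4,-12.4,1,0,0,24,-15.1,-15.1,1.5,0,0,29,-17.8,-17.8,2,0,0,34,-20.5,-20.5,2,0,0,39,-23.2,-23.2,2.5,0,0,44,-25.9,-25.9,3,0,0,49,-28.6,-28.6,3,0,0,54,-31,-31,3,0,0,60.6]' --grip -0.15

```text
time: 1.15
position: [0.408, 0.1682, 0.1923]
tool_rot: [0.667, 0.745, -0.0, -0.0]
ft_force: [0.2, 0.2, 0.2]
grip_width: 0.0501
```

Run:
```python
from h import *
print(delta(J(0,-.256,.15),toolR(0)),robot.get_obs()["position"],robot.get_obs()["grip_width"])
```

```text
[-42.18, 12.25, 4.23, -0.04, 0.01, -0.29] [0.40798944 0.16819036 0.19228001] 0.05010350470312749
```

>>> drive_tool --targets '[-2.5,0.7,0,0,0,0,-6,1.8,0,0,0,0,-9.8,2.9,0.5,0,0,0,-13.6,4,1,0,0,0,-17.4,5.1,1.5,0,0,0,-21.2,6.2,2,0,0,0,-25,7.3,2.5,0,0,0,-28.8,8.4,3,0,0,0,-32.6,9.5,3.5,0,0,0,-36.4,10.6,4,0,0,0,-40,11.7,4.2,0,0,-0.3,-42.2,12.3,4.2,0,0,-0.3]'

```text
time: 2.15
position: [0.5799, -0.239, 0.1497]
tool_rot: [0.664, 0.748, -0.0, 0.001]
ft_force: [0.9, -0.1, 0.0]
grip_width: 0.0502
```

Run:
```python
from h import *
s=robot.get_obs()
p,d=robot.camera("wrist");cv2.imwrite("pics/w1.png",p[:,:,::-1])
print(s["position"],injig(s["position"]))
for c in blobs(redmask(p),300):
    r=cv2.minAreaRect(c);b=cv2.boxPoints(r);w=cast("wrist",b,.046,s);print(np.round(r[0]),np.round(b).tolist(),[injig(x).round(4).tolist()[:2] for x in w])
```

```text
[ 0.57985517 -0.23897567  0.14972949] [ 0.00354881 -0.25779201  0.14972949]
[439. 150.] [[395.0, 124.0], [478.0, 117.0], [483.0, 175.0], [400.0, 182.0]] [[0.121, -0.197], [0.1896, -0.1912], [0.204, -0.2411], [0.1317, -0.2475]]
[251.  91.] [[195.0, 155.0], [200.0, 23.0], [307.0, 27.0], [302.0, 160.0]] [[-0.0499, -0.224], [-0.0401, -0.1208], [0.0429, -0.1236], [0.0431, -0.2276]]
```

View pics/w1.png

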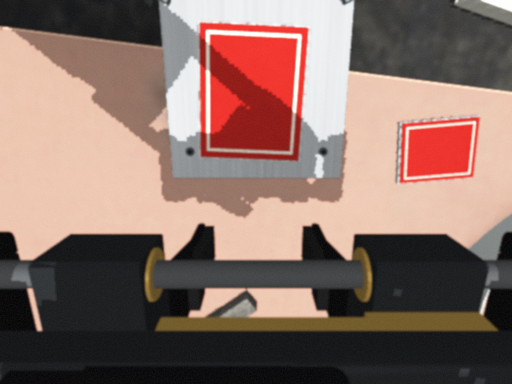

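Wrist view: the plaque's centre is at (251,91) and the bed's outer edge is at row 178. The fingers are clear behind the plaque, so I'll descend to z ≈ 0.039.

>>> drive_tool --targets '[0,-0.3,1.5,0,0,0,0,-0.3,4.5,0,0,0,0,-0.3,7.5,0,0,0,0,-0.3,9.5,0,0,0,0,-0.3,10.6,0,0,0,0,-0.3,11.1,0,0,0,0,-0.3,11.1,0,0,0]'

```text
time: 2.78
position: [0.5751, -0.2347, 0.0386]
tool_rot: [0.663, 0.748, -0.0, -0.001]
ft_force: [-0.1, -0.2, 0.2]
grip_width: 0.0501
```

Run:
```python
from h import *
s=robot.get_obs();p,d=robot.camera("scene");cv2.imwrite("pics/s2.png",cv2.resize(p[110:310,200:400,::-1],None,fx=3,fy=3,interpolation=cv2.INTER_CUBIC))
print(s["position"],injig(s["position"]),s["ft_force"])
R=Ro.from_quat(s["tool_rot"]).as_matrix();print((Rj.T@R).round(3))
```

```text
[ 0.57511986 -0.23465507  0.03862257] [-0.00065852 -0.25295578  0.03862257] [-0.05458282 -0.17434432  0.23254886]
[[-0.006  1.    -0.001]
 [ 1.     0.006  0.001]
 [ 0.001 -0.001 -1.   ]]
```

View pics/s2.png

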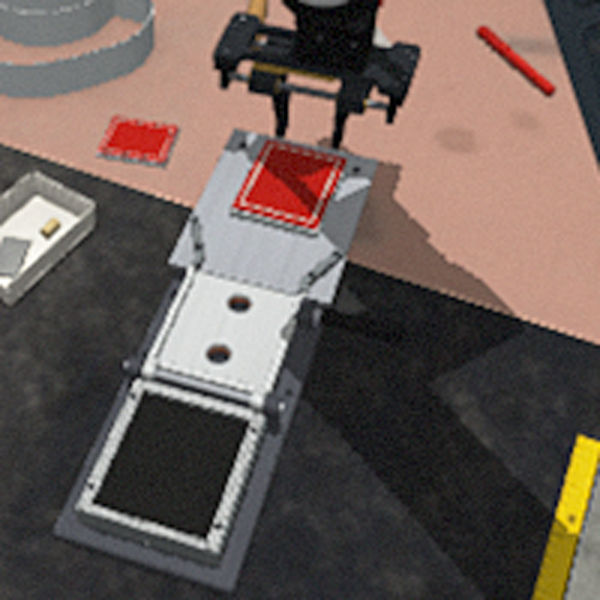

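>>> drive_tool --targets '[0.5,0,0,0,0,0,1,0,0,0,0,0,1.5,0,0,0,0,0,2.2,0,0,0,0,0,3,0,0,0,0,0,4,0,0,0,0,0,5,0,0,0,0,0,6,0,0,0,0,0,7,0,0,0,0,0,8,0,0,0,0,0,9,0,0,0,0,0,9.5,0,0,0,0,0]'

```text
time: 3.83
position: [0.5644, -0.1392, 0.0397]
tool_rot: [0.663, 0.749, 0.0, 0.0]
ft_force: [2.3, -2.8, 1.0]
grip_width: 0.0499
```

Run:
```python
from h import *
s=robot.get_obs();p,d=robot.camera("scene");cv2.imwrite("pics/s3.png",cv2.resize(p[110:310,200:400,::-1],None,fx=3,fy=3,interpolation=cv2.INTER_CUBIC))
print(s["position"],injig(s["position"]),s["ft_force"])
```

```text
[ 0.56435895 -0.13923189  0.03969596] [-0.00038045 -0.15692816  0.03969596] [ 2.29273651 -2.76929625  1.04659233]
```

View pics/s3.png

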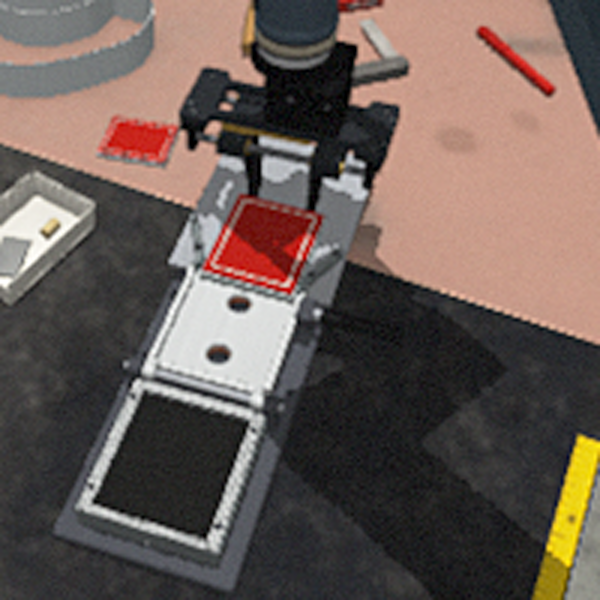

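The plaque is square to the fingers and entering the funnel. I'll go on pushing.

>>> drive_tool --targets '[0.4,0,0,0,0,0,0.9,0,0,0,0,0,1.5,0,0,0,0,0,2.2,0,0,0,0,0,3,0,0,0,0,0,3.8,0,0,0,0,0,4.6,0,0,0,0,0,5.4,0,0,0,0,0,6.2,0,0,0,0,0,7,0,0,0,0,0,7.6,0,0,0,0,0,8,0,0,0,0,0]'

```text
time: 4.88
position: [0.554, -0.0603, 0.0395]
tool_rot: [0.663, 0.749, -0.0, -0.0]
ft_force: [1.5, -2.2, -0.2]
grip_width: 0.0501
```

Run:
```python
from h import *
s=robot.get_obs();p,d=robot.camera("scene");cv2.imwrite("pics/s4.png",cv2.resize(p[110:310,200:400,::-1],None,fx=3,fy=3,interpolation=cv2.INTER_CUBIC))
print(s["position"],injig(s["position"]),s["ft_force"])
```

```text
[ 0.55395052 -0.06025922  0.03951512] [-0.001643   -0.07728255  0.03951512] [ 1.50660398 -2.19976151 -0.18574149]
```

View pics/s4.png

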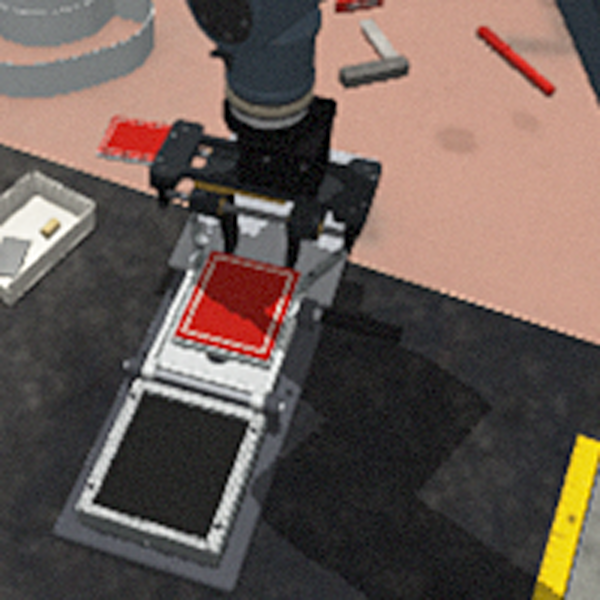

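The plaque is inside the pocket with about 25 mm left to go.

>>> drive_tool --targets '[0.4,0.1,0,0,0,0,0.9,0.1,0,0,0,0,1.4,0.1,0,0,0,0,1.8,0.1,0,0,0,0,2,0.1,0,0,0,0,2.1,0.1,0,0,0,0,2.1,0.1,0,0,0,0]'

```text
time: 5.52
position: [0.5525, -0.0398, 0.0394]
tool_rot: [0.663, 0.748, -0.0, -0.001]
ft_force: [-0.3, 0.7, 0.3]
grip_width: 0.0502
```

>>> drive_tool --targets '[0.1,0,0,0,0,0,0.2,0,0,0,0,0,0.3,0,0,0,0,0,0.3,0,0,0,0,0]'

```text
time: 5.85
position: [0.5526, -0.0373, 0.0395]
tool_rot: [0.663, 0.748, 0.0, -0.0]
ft_force: [0.7, -0.7, -0.3]
grip_width: 0.0498
```

Run:
```python
from h import *
s=robot.get_obs();p,d=robot.camera("scene");cv2.imwrite("pics/s5.png",cv2.resize(p[150:310,210:370,::-1],None,fx=3.7,fy=3.7,interpolation=cv2.INTER_CUBIC))
print(s["position"],injig(s["position"]),s["ft_force"])
```

```text
[ 0.55257567 -0.03730417  0.03949761] [-0.00037035 -0.0543216   0.03949761] [ 0.6550954  -0.68996333 -0.30108238]
```

View pics/s5.png

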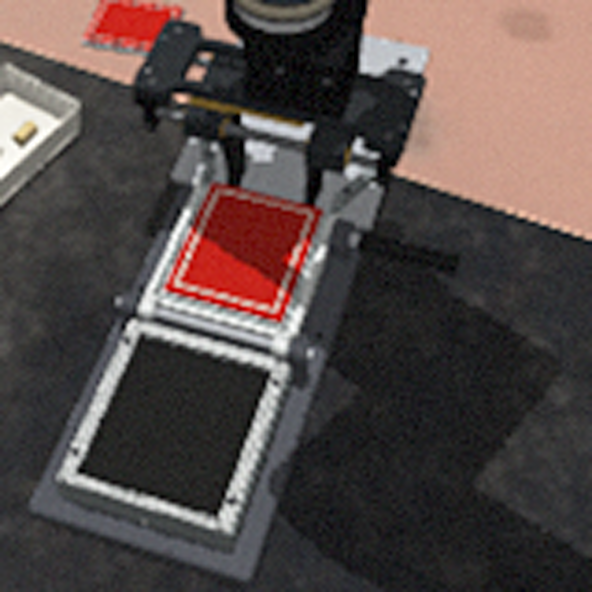

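No stop force yet, so I'll keep creeping forward.

>>> drive_tool --targets '[0.1,0,0,0,0,0,0.2,0,0,0,0,0,0.3,0,0,0,0,0,0.3,0,0,0,0,0]'

```text
time: 6.23
position: [0.5526, -0.0361, 0.0396]
tool_rot: [0.663, 0.749, -0.001, 0.001]
ft_force: [-0.5, -7.7, -0.9]
grip_width: 0.0499
```

>>> drive_tool --targets '[0.1,0,0,0,0,0,0.2,0,0,0,0,0,0.3,0,0,0,0,0,0.3,0,0,0,0,0]'

```text
time: 6.57
position: [0.5527, -0.0358, 0.0399]
tool_rot: [0.662, 0.749, -0.002, 0.003]
ft_force: [-2.9, -16.4, -0.6]
grip_width: 0.05
```

The force rose to 16 N with no more motion, at TCP jig y ≈ -53 mm where -53.5 was predicted, so the plaque looks home. I'll back off, rise and check.

>>> drive_tool --targets '[-0.8,0,0,0,0,0,-1.6,0,0,0,0,0,-2.3,0,-2,0,0,0,-3.5,-0.5,-5,0,0,-4,-4,-2,-8,0,0,-9,-4,-4,-10,0,0,-15,-4,-6,-11.5,0,0,-21,-4,-8,-12,0,0,-28,-4,-10,-12,0,0,-34,-4,-12,-12,0,0,-40,-4,-13,-12,0,0,-46,-4,-13,-12,0,0,-50]'

```text
time: 7.57
position: [0.4245, -0.0858, 0.1595]
tool_rot: [0.283, 0.959, 0.001, -0.002]
ft_force: [0.6, -0.0, -0.3]
grip_width: 0.0499
```

Run:
```python
from h import *
s=robot.get_obs()
p,d=robot.camera("scene");cv2.imwrite("pics/s6.png",cv2.resize(p[170:310,210:350,::-1],None,fx=4,fy=4,interpolation=cv2.INTER_CUBIC))
t,d=robot.camera("top");cv2.imwrite("pics/t6.png",cv2.resize(t[180:270,160:340,::-1],None,fx=4,fy=4,interpolation=cv2.INTER_CUBIC))
print(s["position"],s["q"][5],injig(s["position"]),s["ft_force"])
for n,im in (("scene",p),("top",t)):
  for c in blobs(redmask(im),100):
    r=cv2.minAreaRect(c);w=cast(n,cv2.boxPoints(r),.046);print(n,np.round(r[0]),injig(w.mean(0)).round(4))
print(delta(J(-.118,-.025,.09),toolR(90)),delta(J(-.118,-.025,.09),toolR(-90)))
```

```text
[ 0.42451607 -0.0857554   0.15954082] -1.4561963703884973 [-0.13315012 -0.08773293  0.15954082] [ 0.63104146 -0.02428383 -0.34191149]
scene [276. 217.] [0.0007 0.0132 0.046 ]
scene [246. 156.] [ 0.1638 -0.1856  0.046 ]
top [ 96. 270.] [-0.1128  0.4478  0.046 ]
top [418. 262.] [-0.187 -0.486  0.046]
top [242. 216.] [0.0011 0.0129 0.046 ]
top [431. 190.] [ 0.0203 -0.5611  0.046 ]
top [ 32. 198.] [0.1216 0.6304 0.046 ]
[3.12, 5.71, 6.98, 0.04, 0.01, -39.75] [3.12, 5.71, 6.98, 0.01, -0.05, 140.25]
```

View pics/s6.png

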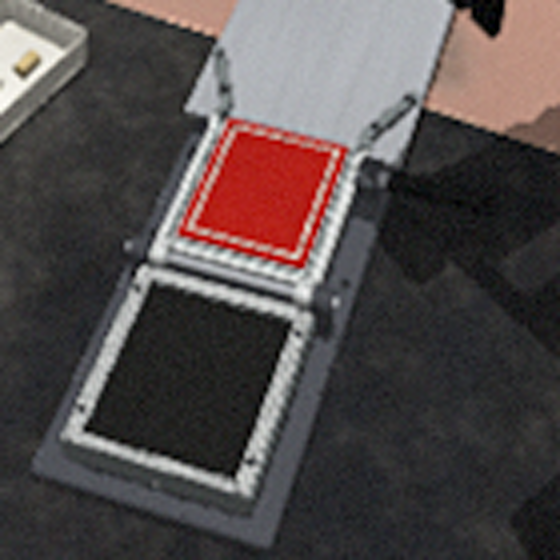

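View pics/t6.png

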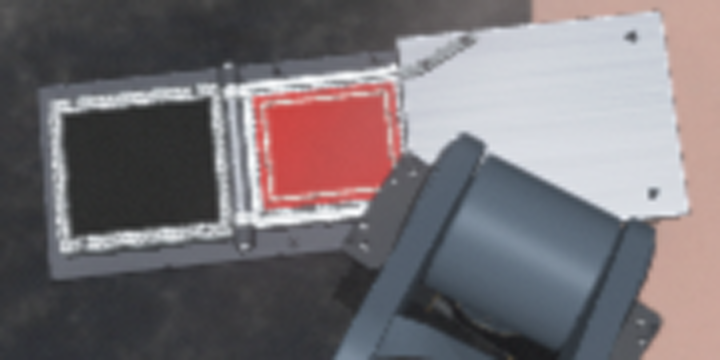

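Both cameras put the plaque centre at jig y ≈ +13 mm, x ≈ +1 mm, and the seat is at +11 mm. The plaque is parallel to the pocket and against the hinge stop. Next is the handle.

>>> drive_tool --targets '[0.3,0.5,0.5,0,0,-6,0.8,1.3,1,0,0,-12,1.4,2.3,2,0,0,-18,2,3.3,3,0,0,-24,2.5,4.3,4,0,0,-31,3,5.2,5,0,0,-37,3.1,5.7,6,0,0,-39.7,3.1,5.7,6,0,0,-39.7]' --grip -1

```text
time: 8.33
position: [0.4325, -0.0209, 0.0982]
tool_rot: [-0.058, 0.998, 0.001, -0.001]
ft_force: [-1.0, -0.2, -1.0]
grip_width: 0.0862
```

Run:
```python
from h import *
s=robot.get_obs()
p,d=robot.camera("wrist");cv2.imwrite("pics/w7.png",p[:,:,::-1])
print(s["position"],s["q"],injig(s["position"]),s["grip_width"])
print(delta(J(-.118,-.024,.0233),toolR(90),s))
```

```text
[ 0.4324906  -0.02088319  0.09823921] [-3.07871324e-01  5.05098980e-01  2.01636065e+00  8.79241879e-04
  6.22835336e-01 -1.99506953e+00] [-0.11777221 -0.02420721  0.09823921] 0.08623669493231227
[0.01, 0.01, 7.49, 0.09, -0.13, 0.03]
```

View pics/w7.png

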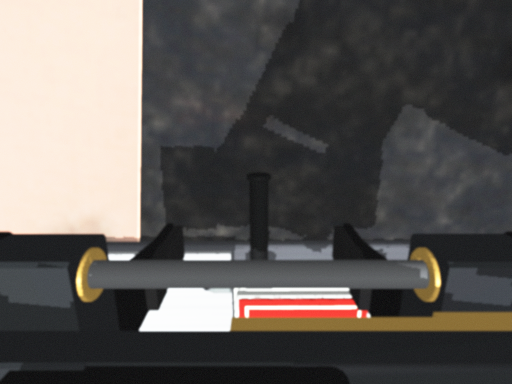

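The wrist view shows the bar centred between the fingers, columns 248–270 at rows 175–260. I'll descend and pinch.

>>> drive_tool --targets '[0,0,1.5,0,0,0,0,0,4,0,0,0,0,0,6.2,0,0,0,0,0,7.3,0,0,0,0,0,7.5,0,0,0,0,0,7.5,0,0,0]'

```text
time: 8.88
position: [0.433, -0.0225, 0.0244]
tool_rot: [-0.057, 0.998, 0.0, -0.0]
ft_force: [0.9, 0.1, 0.8]
grip_width: 0.0872
```

>>> drive_tool --targets '[0,0,0,0,0,0,0,0,0,0,0,0,0,0,0,0,0,0,0,0,0,0,0,0,0,0,0,0,0,0,0,0,0,0,0,0,0,0,0,0,0,0,0,0,0,0,0,0]' --grip 1 --squeeze 20

```text
time: 9.55
position: [0.4328, -0.0221, 0.0246]
tool_rot: [-0.058, 0.998, -0.0, 0.0]
ft_force: [0.4, -0.7, -0.4]
grip_width: 0.0415
```

Run:
```python
from h import *
s=robot.get_obs()
g=s["position"];gj=injig(g);print(g,gj,s["grip_width"],s["ft_force"])
R0=Ro.from_quat(s["tool_rot"]).as_matrix();print((Rj.T@R0).round(3))
# arc, hinge from grip: y0=gj[1]+.105
for a in range(0,181,10):
    t=np.radians(a);dj=np.array([0,.105*(1-np.cos(t)),.105*np.sin(t)])
    print(a,(R0.T@Rj@dj*100).round(2))
```

```text
[ 0.43283388 -0.02212555  0.02463911] [-0.117574   -0.02548079  0.02463911] 0.041539889954369476 [ 0.38621613 -0.68303367 -0.40403868]
[[-1. -0.  0.]
 [-0.  1. -0.]
 [-0. -0. -1.]]
0 [0. 0. 0.]
10 [-0.    0.16 -1.82]
20 [-0.    0.63 -3.59]
30 [-0.    1.41 -5.25]
40 [-0.    2.46 -6.75]
50 [-0.    3.75 -8.04]
60 [-0.    5.25 -9.09]
70 [-0.    6.91 -9.87]
80 [ -0.     8.68 -10.34]
90 [ -0.   10.5 -10.5]
100 [ -0.    12.32 -10.34]
110 [-0.   14.09 -9.87]
120 [-0.   15.75 -9.09]
130 [-0.   17.25 -8.04]
140 [-0.   18.54 -6.75]
150 [-0.   19.59 -5.25]
160 [-0.   20.37 -3.59]
170 [-0.   20.84 -1.82]
180 [-0. 21. -0.]
```

Still closing.

>>> drive_tool --targets '[0,0,0,0,0,0,0,0,0,0,0,0,0,0,0,0,0,0,0,0,0,0,0,0,0,0,0,0,0,0,0,0,0,0,0,0,0,0,0,0,0,0]'

```text
time: 10.13
position: [0.4324, -0.0205, 0.0245]
tool_rot: [-0.057, 0.998, 0.001, -0.0]
ft_force: [2.1, 10.7, 0.4]
grip_width: 0.0132
```

The bar is gripped at 13.2 mm, and it sits about 2 mm to +y of the command, so I'll allow for that. First I'll swing to 80°.

>>> drive_tool --targets '[0,0.2,-0.7,0,0,0,0,0.4,-1.8,0,0,0,0,0.7,-3.1,0,0,0,0,1.1,-4.3,0,0,0,0,1.7,-5.4,0,0,0,0,2.4,-6.5,0,0,0,0,3.3,-7.4,0,0,0,0,4.2,-8.3,0,0,0,0,5.3,-9,0,0,0,0,6.4,-9.6,0,0,0,0,7.6,-10,0,0,0,0,8.9,-10.3,0,0,0]'

```text
time: 11.13
position: [0.4239, 0.063, 0.1305]
tool_rot: [-0.059, 0.998, -0.004, 0.002]
ft_force: [-3.2, -10.9, 16.1]
grip_width: 0.0133
```

Run:
```python
from h import *
s=robot.get_obs()
p,d=robot.camera("scene");cv2.imwrite("pics/s8.png",cv2.resize(p[130:310,200:380,::-1],None,fx=3.3,fy=3.3,interpolation=cv2.INTER_CUBIC))
print(s["position"],injig(s["position"]),s["ft_force"],s["grip_width"])
```

```text
[0.42390706 0.06304304 0.13054783] [-0.11665262  0.06014938  0.13054783] [ -3.19732195 -10.90053985  16.1281258 ] 0.013338335151103234
```

View pics/s8.png

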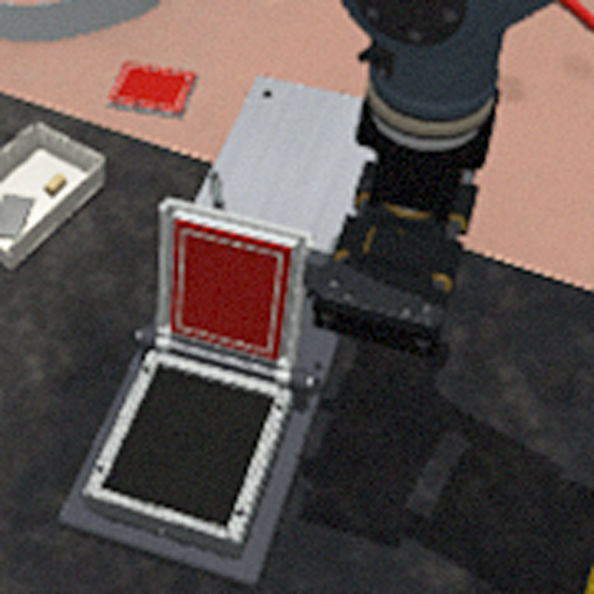

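The leaf is at about 80° and the plaque is still on its stop. I'll swing over the rest in one smooth sweep.

>>> drive_tool --targets '[0,1.2,-0.4,0,0,0,0,2.9,-0.4,0,0,0,0,4.7,0,0,0,0,0,6.4,0.7,0,0,0,0,8,1.7,0,0,0,0,9.4,2.9,0,0,0,0,10.6,4.4,0,0,0,0,11.5,6,0,0,0,0,12,7.6,0,0,0,0,12.2,8.9,0,0,0,0,12.3,9.9,0,0,0,0,12.3,10.5,0,0,0]'

```text
time: 12.18
position: [0.41, 0.1885, 0.0233]
tool_rot: [-0.058, 0.998, -0.0, 0.002]
ft_force: [-0.9, -2.8, 30.3]
grip_width: 0.0132
```

>>> drive_tool --targets '[0,0,0,0,0,0,0,0,0.1,0,0,0]'

```text
time: 12.35
position: [0.41, 0.1885, 0.0228]
tool_rot: [-0.058, 0.998, 0.0, 0.002]
ft_force: [-1.0, -0.9, 22.0]
grip_width: 0.0134
```

Run:
```python
from h import *
s=robot.get_obs()
p,d=robot.camera("scene");cv2.imwrite("pics/s9.png",cv2.resize(p[150:330,180:360,::-1],None,fx=3.3,fy=3.3,interpolation=cv2.INTER_CUBIC))
print(s["position"],injig(s["position"]),s["ft_force"],s["grip_width"])
```

```text
[0.40998211 0.18846848 0.0227768 ] [-0.11606925  0.18634409  0.0227768 ] [-0.99415012 -0.89051457 21.99455751] 0.013380807170137779
```

View pics/s9.png

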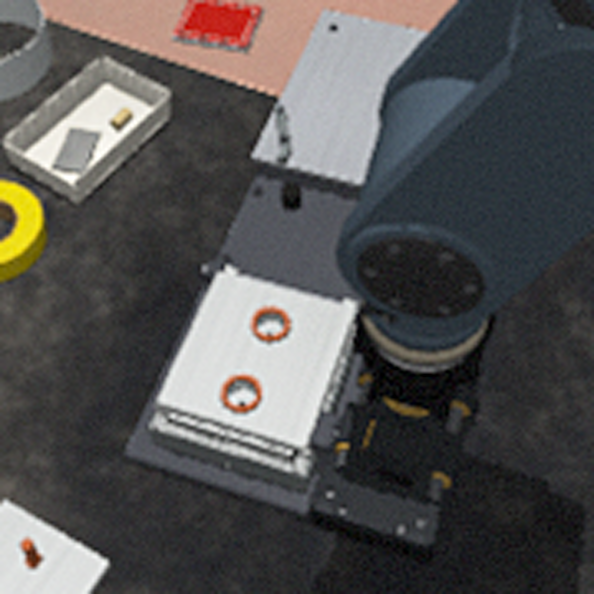

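Shut: the bar is at about 41.5 mm and bare aluminium shows through both stud holes. I'll release, go straight up, then check.

>>> drive_tool --targets '[0,0,-0.1,0,0,0,0,0,-0.1,0,0,0,0,0,-0.1,0,0,0,0,0,-0.1,0,0,0,0,0,-0.1,0,0,0,0,0,-0.1,0,0,0,0,0,-0.1,0,0,0,0,0,-0.1,0,0,0]' --grip -0.2

```text
time: 13.07
position: [0.4082, 0.1885, 0.0224]
tool_rot: [-0.058, 0.998, -0.0, -0.0]
ft_force: [1.1, -0.3, -0.5]
grip_width: 0.0507
```

>>> drive_tool --targets '[0,0,-0.5,0,0,0,0,0,-1.5,0,0,0,0,0,-3,0,0,0,0,0,-5,0,0,0,0,0,-7,0,0,0,0,0,-9,0,0,0,0,2,-11.5,0,0,0,0,4.5,-14,0,0,0,0,7,-15,0,0,0,0,10,-16,0,0,0,0,12,-16,0,0,0,0,13,-16,0,0,0]'

```text
time: 14.07
position: [0.3934, 0.3199, 0.1838]
tool_rot: [-0.059, 0.998, 0.001, 0.001]
ft_force: [0.9, 0.8, 0.3]
grip_width: 0.0518
```

Run:
```python
from h import *
s=robot.get_obs()
p,d=robot.camera("scene");cv2.imwrite("pics/s10.png",cv2.resize(p[150:330,180:360,::-1],None,fx=3.3,fy=3.3,interpolation=cv2.INTER_CUBIC))
t,dt=robot.camera("top");cv2.imwrite("pics/t10.png",cv2.resize(t[130:280,100:340,::-1],None,fx=3.3,fy=3.3,interpolation=cv2.INTER_CUBIC))
print(s["position"],s["ft_force"],s["grip_width"],s["time"])
c=robot.calibration("scene")
for n,dd in (("scene",d),("top",dt)):
  c=robot.calibration(n)
  for X in [J(0.03,.11,.055),J(.03,.19,.055),J(-.03,.11,.055),J(-.03,.19,.055),J(-.118,.185,.049)]:
    u,v=proj(n,X)[0].round().astype(int);z=dd[v,u];print(n,u,v,injig(c["R"].T@(np.linalg.inv(c["mtx"])@[u*z,v*z,z]-c["t"])).round(4))
```

```text
[0.39338786 0.319934   0.18382467] [0.87994112 0.7979434  0.28349892] 0.05180227009488994 14.0667
scene 252 240 [0.0299 0.1094 0.0561]
scene 240 268 [0.0288 0.1903 0.0547]
scene 275 247 [-0.1153  0.3841  0.4851]
scene 264 275 [-0.0292  0.1885  0.0533]
scene 302 286 [-0.1409  0.3503  0.3632]
top 208 209 [0.0306 0.1096 0.0525]
top 181 212 [0.0299 0.1897 0.0527]
top 209 229 [-0.0294  0.1113  0.0554]
top 182 232 [-0.03    0.1905  0.0557]
top 186 262 [-0.1174  0.1863  0.0484]
```

View pics/s10.png

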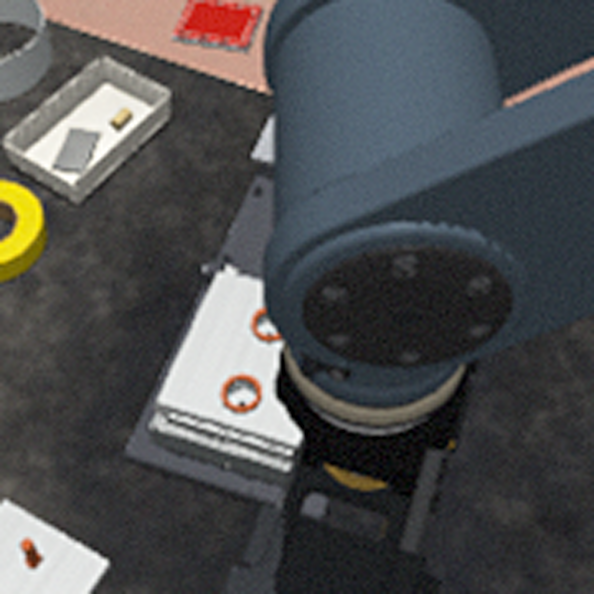

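View pics/t10.png

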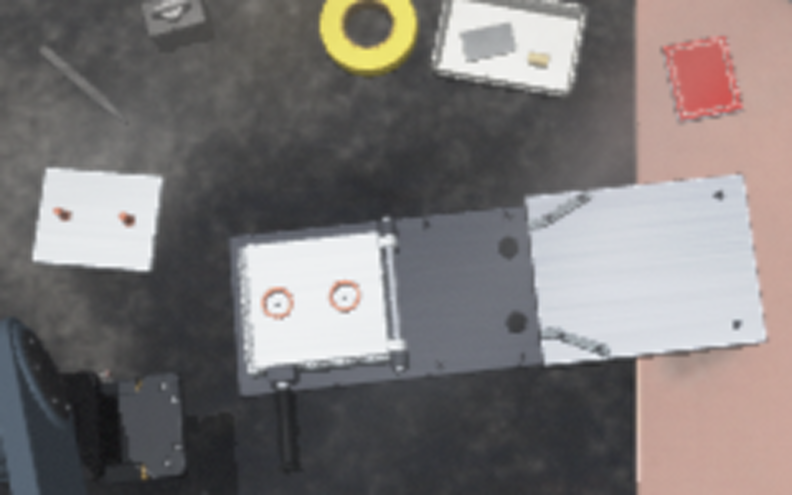

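The leaf measures flat, with its top at about 54 mm near both the hinge and the free edge. The handle top is at 48.4 mm. Last I'll check through the holes that the plaque lies flat in the nest.

Run:
```python
from h import *
c=robot.calibration("top");Z={}
for k in range(4):
    t,d=robot.camera("top")
    for nm,(u0,v0) in {"holeA":(184,222),"holeB":(204,220),"leafMid":(194,221),"leafA":(184,214),"leafB":(203,212)}.items():
        for u in (u0,u0+1):
            for v in (v0-1,v0):
                z=d[v,u];Z.setdefault(nm,[]).append((c["R"].T@(np.linalg.inv(c["mtx"])@[u*z,v*z,z]-c["t"]))[2])
for n,v in Z.items():print(n,np.median(v).round(4),np.std(v).round(4))
cv2.imwrite("pics/holes.png",cv2.resize(t[200:240,165:225,::-1],None,fx=12,fy=12,interpolation=cv2.INTER_CUBIC))
```

```text
holeA 0.0453 0.0015
holeB 0.0474 0.3345
leafMid 0.0563 0.0029
leafA 0.0544 0.0014
leafB 0.0563 0.3324
```

View pics/holes.png

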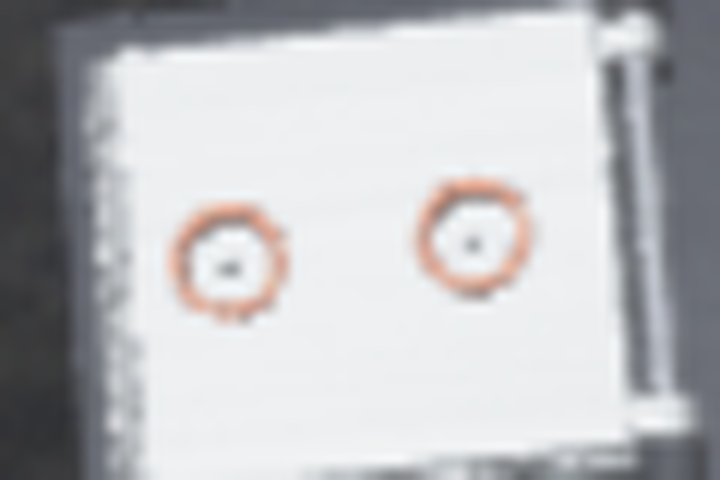

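The plaque's two centre marks sit in the middle of the stud holes, and its back is at about 46 mm (34 + 12) under both. I'm handing the job in.

```bash
python3 -c "
from rig import robot
print(robot.hand_in())"
```

```text
the job is handed in; nothing more can be done
None
```

The job is done and handed in at about 14.3 s of the 61 s allowed. I pushed the plaque along the bed into the leaf until it was firm against the hinge stop, at about 16 N. I then swung the leaf right over by its handle, let go and moved the arm clear.

**Last checks:**
- **Leaf:** it lies flat over the nest, with its top at about 54 mm near both the hinge and the free edge. The top of the handle bar is at 48.4 mm, where 49 mm is expected.
- **Plaque:** bare aluminium shows through both stud holes, at about 45 and 47 mm where 46 mm is expected. Its two centre marks are in the middle of the holes.
- **Finished plaque:** it is where it was in the final top view. I kept clear of the try square but did not check it in the last pictures.

**Disagreements and noise:**
- Before the flip, both cameras put the plaque 2 mm past the nominal seat, which is within the calibration error.
- Depth readings at the second hole had one bad sample; I used the median.
- The tool read up to 30 N while pressing the leaf onto its stop.

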